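# Take the depth of a sample pot and clamp the gauge

### The job

Take the depth of the sample pot on the depth gauge with the yellow knob: push the knob straight down until the probe's foot rests on the bottom of the pot, let go, then swing the gauge's clamp lever (yellow peg) fully over to lock the probe there. Do not shift or tip the pot, and leave the blue-knobbed gauge as it is.

Things in the scene. Friction and masses are not known exactly. Their poses are not given: they have to be found in the camera images.
- gauge: depth gauge with the yellow knob, fixed to the worktop: grey base plate 115x116x12 mm; origin on the worktop under the probe axis, z up. On its +x side stands the column (axis 47 mm from the probe axis, 18 mm diameter, top 154 mm up); the clamp lever is on its -y side. The aluminium head that guides the probe has its top 145 mm up.
- probe (a joint): how far the yellow-knobbed probe is pushed down, m: 0 = fully up (foot 100 mm above the worktop), 0.085 = end of travel. It is an upright 8 mm steel rod with a 14 mm wide foot; it slides only vertically, with about 3 N of friction, and stays where it is left. The foot meets the bottom of the pot somewhere between 0.05 and 0.08.
- probe_grip (a point): centre of the yellow knob on top of the probe: an upright cylinder, 26 mm diameter, 30 mm tall (15 mm above and below this point). 262 mm above the worktop when the probe is fully up; it goes down with the probe, always 162 mm above the foot.
- probe_foot (a point): centre of the underside of the probe's foot, on the probe axis.
- clamp (a joint): angle of the yellow gauge's clamp lever, rad: 0 = open, 1.22 = fully over against its stop (locked). It turns about a vertical pivot, anticlockwise seen from above as it locks, needs 1 to 5 N at the peg, stays where it is left, and squeezes the probe rod over about the last 0.5 rad.
- clamp_peg (a point): axis of the upright yellow peg (12 mm diameter, 145 to 177 mm above the worktop) at the lever's end, 8 mm below its top. It is 75 mm from the lever's pivot, which lies 16 mm from the probe axis on the gauge's -y side. At clamp = 0 the lever points along the gauge's -y turned 10 degrees towards -x, locked 30 degrees short of +x: push the peg along the gauge's +x. The bar is 150 mm up.
- pot: loose white open sample pot under the yellow gauge's probe, 64 mm outer and 56 mm inner diameter, 40 mm tall, about 0.3 kg; origin at the centre of its underside, z up; its inner bottom is 6 mm above the origin. It stands on a black riser disc whose height differs from case to case.
- spare_probe_grip (a point): centre of the blue knob of the other gauge, which is the same but for its colour and must be left alone (it has a pot of its own).

How it is judged:
By the outcome, as a careful person would: the job done as asked, in the order asked, and still so for the second after the job is handed in, with the robot touching nothing.
It also fails if it takes over 45 s, if anything falls off the work surface, if the arm or the gripper's body presses on something with over 40 N, if the wrist force passes 120 N, or if a joint passes its speed limit or range.

### The arm

A 6-joint arm with a two-finger parallel gripper is mounted at the origin on a cart in front of the work surface, level with it; the furniture and walls round the work are solid. World frame = base frame: x ahead of the robot, y to its left, z up, the work surface at z = 0. Lengths are in mm, angles in rad, forces in N, time in s.
With the tool pointing down it reaches from about 300 to 775 mm from the base axis. Payload 14.6 kg.
Tool frame: the origin (TCP) lies on the centre line of the jaws, within the pads' length; the fingertips stand 19 mm ahead of it and the grasp point (between the pads) is the TCP (bot.tip_reach is the distance from the TCP to the fingertips, in mm); z points along the fingers, y is the line along which they close (so a half turn about z gives the same grasp; the last joint's range is limited). The gripper opens to 85 mm and grips with 20 to 120 N. Pads are 22 mm wide; open, the fingers measure 114 mm over their backs; the gripper's body (76 mm by 85 mm) begins 54 mm behind the grasp point. The pads swing forward as they close: fully open they stand 13 mm farther back than shut.
Start: joints at [-1.346, 0.3, 1.521, -0, 1.321, -0.067], TCP at [158.215, -526.742, 250.281] pointing down, gripper open.
Joint ranges: [-3.03, 3.03], [-0.79, 2.21], [0.23, 2.52], [-1.04, 4.18], [0, 3.07], [-2.55, 2.55]. Speed limits (rad/s): [2.22, 2.22, 2.57, 3.14, 3.14, 3.14].

### API

Orientations are given as a unit quaternion [w, x, y, z].
In Python, from rig import bot gives the robot as it stands. Calls block until the motion is done:
- bot.move_to(position, orientation): joint-space move of the TCP to a pose.
- bot.servo_line(position, attitude=None, speed=150, until_force=None): straight line of the TCP; attitude=None keeps the orientation; speed is the mean speed in mm/s. With until_force (N) it stops when the force on the tool has changed by that much, and returns True; else False.
- bot.move_joints(angles): joint-space move.
- bot.move_gripper(opening, grip_force=None): finger opening in mm; grip_force is the grip in N (None keeps the last); returns when the fingers have stopped.
- bot.dwell(seconds).
- bot.ik(position, orientation): joint angles nearest the present ones, or None.
- bot.read_state(): the state.
- bot.read_camera(name): name is "scene" or "top" or "wrist"; returns a dict with "image" (480x640x3 uint8, blue, green, red), "depth" (480x640 float32, mm along the optical axis (not along the pixel's ray), 0 where there is no reading), "fovy" (degrees; the focal length in pixels is half the picture's height over the tangent of half this angle, whatever the lens; pixels are square), "cx", "cy" (the principal point, pixels), "eye" and "attitude" of the camera in the world; the wrist camera has in their place "mount" (4x4, takes a point from camera to tool coordinates, whose origin is the TCP and whose axes are the flange's). Camera axes: x right, y down, z forward; pixel columns grow to the right and rows downward; lengths in mm; the calibration is good to about 2 mm. A picture is of the moment at which its call begins: read the wrist's pose just before it.
A pose or a line that the arm cannot do raises bot.MotionError and nothing moves.
- bot.finish_job(): hands the job in; it is judged then, once.
The state is a dict: "clock": time; "joint_positions": joint angles; "qvel": joint speeds; "effort": joint torques, N m; "ee_pos": TCP position; "tool_rot": TCP orientation; "ft_force": force on the tool from outside, world axes, zero at the start; "moment": the same for the moment, N m; "grip_width": finger opening in mm; "grip_force": force on a finger pad.
Only numpy, scipy, OpenCV 4.12 (cv2) and the standard library are available. Lean on these libraries where they do the work, as an engineer would, in place of code of your own. Each camera call takes 0.05 s, during which the arm holds its last target. There are 200 camera calls.

## Working session

There is one attempt and no reset: what is moved stays moved. The work goes in short steps, each a Python script; the robot and the scene stay as the last script left them, time stands still between calls to the robot, and variables do not carry over. Pictures are saved under pics/ and viewed, at most 10 in all, crops included, and the job is handed in when it is done.

```bash
mkdir -p pics; cat > h.py <<'E'
import numpy as np, cv2
from rig import bot
from scipy.spatial.transform import Rotation as R
def rot(q): return R.from_quat([q[1],q[2],q[3],q[0]]).as_matrix()
def pts(c):
    f=240/np.tan(np.radians(c["fovy"])/2); v,u=np.mgrid[:480,:640]; d=c["depth"]
    P=np.stack([(u-c["cx"])/f*d,(v-c["cy"])/f*d,d],-1)
    if "mount" in c:
        M=np.array(c["mount"]); P=P@M[:3,:3].T+M[:3,3]; s=c["st"]; return P@rot(s["tool_rot"]).T+np.array(s["ee_pos"])
    return P@rot(c["attitude"]).T+np.array(c["eye"])
def cam(n):
    s=bot.read_state(); c=bot.read_camera(n); c["st"]=s; return c
def mask(c,col):
    h=cv2.cvtColor(c["image"],cv2.COLOR_BGR2HSV)
    lo,hi={"y":((20,120,80),(36,255,255)),"b":((95,120,60),(130,255,255))}[col]
    return cv2.inRange(h,lo,hi)
def blobs(c,col,amin=30):
    P=pts(c); n,l,s,ce=cv2.connectedComponentsWithStats(mask(c,col))
    for i in range(1,n):
        if s[i,4]<amin: continue
        p=P[(l==i)&(c["depth"]>0)]
        if len(p)==0: continue
        t=p[p[:,2]>np.percentile(p[:,2],98)-3]
        print(col,s[i],"med",np.median(p,0).round(1),"min",p.min(0).round(),"max",p.max(0).round(),"topmid",((t.min(0)+t.max(0))/2).round(1))
E
python3 - <<'E'
from h import *
for n in ["scene","top"]:
    c=cam(n); cv2.imwrite(f"pics/{n}0.png",c["image"]); print(n,c.get("eye"),c.get("attitude"),c["fovy"])
    blobs(c,"y"); blobs(c,"b")
print(bot.read_state())
E
```

```text
scene [-262.86043257  424.25420218  693.13701369] [ 0.23586018 -0.39703414  0.77015279 -0.43999835] 50.49685952217036
y [144 276  24  17 316] med [671.9 208.3  62.7] min [652. 159.   0.] max [768. 232.  67.] topmid [678.3 207.5  64.6]
b [187 212  16  20 253] med [518.6 154.9 265.2] min [513. 140. 245.] max [538. 165. 276.] topmid [525.4 152.7 274.5]
b [243 246   6  15  59] med [518.1  62.4 165.7] min [514.  58. 145.] max [525.  68. 178.] topmid [520.9  61.9 176.9]
top [ 339.79485964  -79.05474477 1001.78307142] [ 0.04969945 -0.6948412   0.71429369 -0.067158  ] 57.50472916824141
y [174 151  24  23 414] med [678.5 203.8  62. ] min [656. 180.  -2.] max [704. 239.  67.] topmid [680.1 204.5  65. ]
y [ 486  162   71   69 3813] med [ 731.5 -827.6 -512.4] min [  612. -1171.  -904.] max [ 926. -708. -492.] topmid [ 731.8 -822.  -497.8]
y [  3 165   9   8  50] med [682.5 615.5  30.8] min [674. 606.  26.] max [692. 625.  34.] topmid [681.4 614.1  32.6]
y [ 18 188  10   9  54] med [627.2 575.8  30.4] min [618. 566.  27.] max [636. 587.  34.] topmid [627.2 576.2  32.8]
y [416 229  17  16 201] med
[... 736 characters left out ...]
joint_positions': array([-1.34560440e+00,  3.00414442e-01,  1.52152944e+00, -1.89804421e-05,
        1.32071050e+00, -6.66214673e-02]), 'qvel': array([ 0.00086966, -0.00127938, -0.00145332,  0.0014733 , -0.00063065,
       -0.00129105]), 'effort': array([ 1.36012302e-03, -5.44377100e+01, -3.62369263e+01, -7.10859604e-05,
        3.06674432e-03,  2.96137284e-05]), 'ee_pos': array([ 158.16718685, -526.56188293,  249.7742321 ]), 'tool_rot': array([-5.28466918e-04,  9.89374007e-01,  1.45391861e-01, -5.12103542e-05]), 'ft_force': array([ 0.29840821, -0.63802978,  0.4082602 ]), 'moment': array([ 4.83604864e-02,  1.78079981e-02, -1.93289860e-05]), 'grip_force': 0.0, 'grip_width': 85.49480892891147}
```

View pics/top0.png

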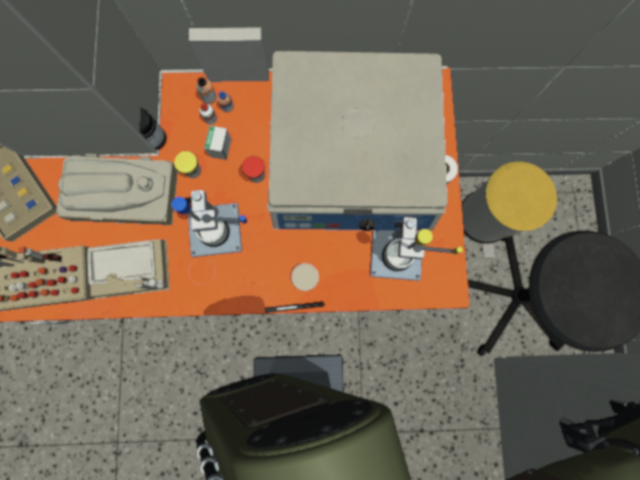

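View pics/scene0.png

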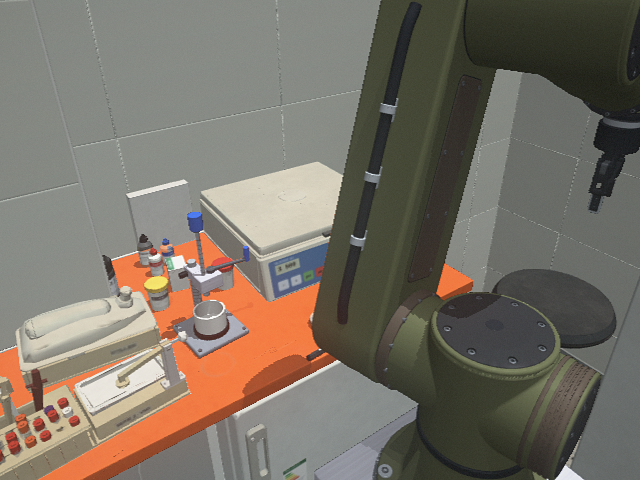

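The top view shows the yellow knob at about (425,236) and its peg at (459,250), with a tall instrument just behind the gauge. The blue gauge is on the left at (180,205). In gauge coordinates the open peg should be at (-13,-90). I measured (-11,-90.6), so yaw is about 1°. Next I'll check from close by.

```bash
python3 - <<'E'
from h import *
def q(a): return [0,np.cos(a/2),np.sin(a/2),0]
bot.move_to([400,-330,400],q(np.radians(52)))
bot.move_gripper(0)
c=cam("wrist"); cv2.imwrite("pics/w1.png",c["image"]); blobs(c,"y")
s=c["st"]; print(s["ee_pos"],s["joint_positions"].round(2),s["clock"]); print(np.array(c["mount"]).round(2))
P=pts(c); 
for r in range(20,480,60): print([tuple(P[r,u].round().astype(int)) for u in range(40,640,110)])
E
```

```text
y [ 318   74   41   44 1404] med [ 461.7 -266.6  276.6] min [ 449. -279.   30.] max [ 474. -240.  279.] topmid [ 461.9 -266.7  277. ]
y [ 480  172   93   89 6469] med [ 736.8 -824.  -511.1] min [  611. -1213.  -908.] max [ 931. -708. -496.] topmid [ 735.7 -831.6 -500. ]
y [377 183  14  17 171] med [ 451.5 -356.1  177.1] min [ 445. -410.   -1.] max [ 459. -351.  180.] topmid [ 451.3 -356.7  177.8]
[ 400.00578266 -329.98439511  400.01952942] [-0.76  0.16  1.35 -0.    1.63 -0.1 ] 2.1667
[[   0.     -0.96   -0.29   73.74]
 [   1.      0.      0.      0.28]
 [   0.     -0.29    0.96 -124.35]
 [   0.      0.      0.      1.  ]]
[(np.int64(-100), np.int64(557), np.int64(-899)), (np.int64(353), np.int64(-54), np.int64(11)), (np.int64(457), np.int64(-133), np.int64(1)), (np.int64(541), np.int64(-227), np.int64(103)), (np.int64(609), np.int64(-291), np.int64(143)), (np.int64(687), np.int64(-352), np.int64(143))]
[(np.int64(110), np.int64(71), np.int64(-167)), (np.int64(83), np.int64(167), np.int64(-801)), (np.int64(413), np.int64(-185), np.int64(2)), (np.int64(500), np.int64(-271), np.int64(15
[... 1152 characters left out ...]
np.int64(-771)), (np.int64(462), np.int64(-862), np.int64(-286)), (np.int64(767), np.int64(-1356), np.int64(-644))]
[(np.int64(-1221), np.int64(-373), np.int64(-908)), (np.int64(-828), np.int64(-671), np.int64(-899)), (np.int64(399), np.int64(-308), np.int64(450)), (np.int64(419), np.int64(-324), np.int64(450)), (np.int64(439), np.int64(-345), np.int64(444)), (np.int64(621), np.int64(-1356), np.int64(-445))]
[(np.int64(362), np.int64(-286), np.int64(462)), (np.int64(375), np.int64(-302), np.int64(457)), (np.int64(402), np.int64(-309), np.int64(468)), (np.int64(418), np.int64(-322), np.int64(468)), (np.int64(431), np.int64(-349), np.int64(455)), (np.int64(450), np.int64(-354), np.int64(463))]
```

View pics/w1.png

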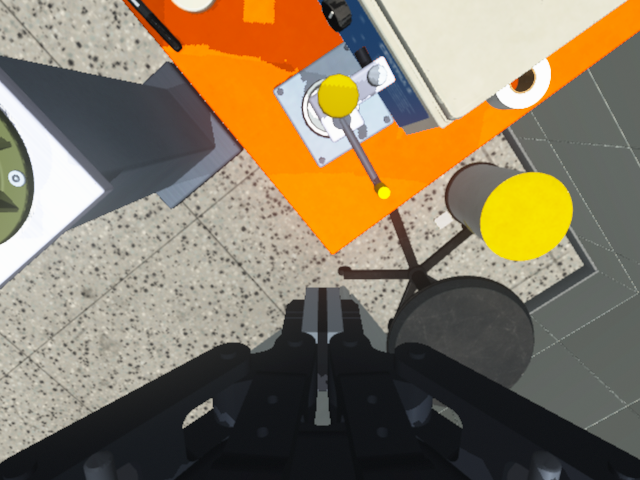

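The wrist view agrees. The knob is at (339,95), giving (462,-266.7,277), and the peg is at (384,192), giving (451.4,-356.5,177.5). Both heights match the spec. The instrument top is at z≈143. I'll press the knob now.

```bash
python3 - <<'E'
from h import *
def q(a): return [0,np.cos(a/2),np.sin(a/2),0]
a=np.radians(52); X,Y=462,-266.5; r=bot.tip_reach; print(r)
def st(t):
    s=bot.read_state(); print(t,s["clock"],s["ee_pos"].round(1),s["ft_force"].round(1), "drop",(277-(s["ee_pos"][2]-r)).round(1))
bot.move_to([X,Y,340],q(a)); st("above")
print(bot.servo_line([X,Y,277+r-46],speed=50,until_force=25)); st("46")
print(bot.servo_line([X,Y,277+r-84],speed=15,until_force=18)); st("bottom")
bot.dwell(.2); st("held")
bot.servo_line([X,Y,330],speed=120)
bot.move_to([400,-330,400],q(a))
c=cam("wrist"); cv2.imwrite("pics/w2.png",c["image"]); blobs(c,"y"); st("")
E
```

```text
19.0
above 2.725 [ 462.3 -266.1  339.9] [-0.9  0.4  1. ] drop -43.9
False
46 4.675 [ 462.  -266.5  250. ] [0.  0.4 0.6] drop 46.0
True
bottom 6.2667 [ 462.2 -266.6  225.4] [-0.9  0.8  5.9] drop 70.6
held 6.4667 [ 462.2 -266.6  225.4] [-1.6  0.5  6.1] drop 70.6
y [319  84  32  34 849] med [ 461.8 -266.6  206.8] min [ 450. -279.  145.] max [ 475. -254.  210.] topmid [ 462.1 -266.6  207.5]
y [ 480  171   94   90 6491] med [ 736.6 -823.9 -511.2] min [  611. -1214.  -907.] max [ 940. -709. -497.] topmid [ 737.1 -841.3 -500.3]
y [377 183  14  16 168] med [ 451.6 -356.1  177. ] min [ 445. -409.   -2.] max [ 459. -351.  179.] topmid [ 451.3 -356.5  177.5]
 8.0667 [ 400.1 -329.7  398.9] [ 1.2  0.7 -0.8] drop -102.9
```

View pics/w2.png

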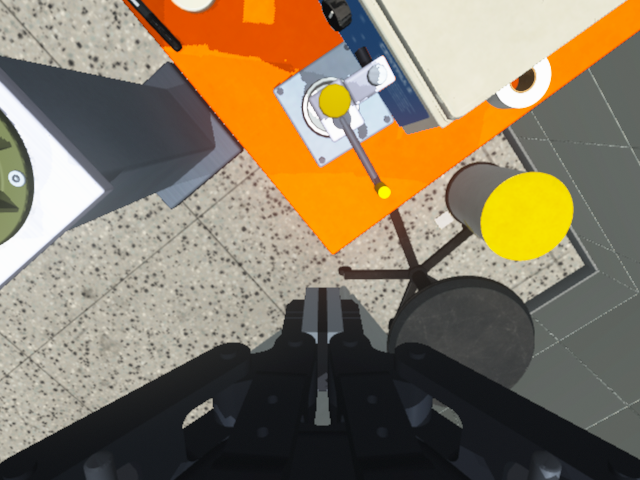

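The knob came down 70 mm, with its top now at 207 and the pot looking unmoved at about (322,107). I'll check that the pot rim is 34 mm above the foot (z≈64), which would prove the foot is on the inner bottom.

```bash
python3 - <<'E'
from h import *
c=cam("wrist"); P=pts(c)
p=P[80:145,295:345].reshape(-1,3); z=p[:,2]
h,e=np.histogram(z,bins=np.arange(0,100,3)); print([(int(a),int(b)) for a,b in zip(e,h) if b>8])
w=p[(z>50)&(z<80)&(np.hypot(p[:,0]-462,p[:,1]+266.5)<45)]; print(len(w),w.min(0),w.max(0))
E
```

```text
[(0, 73), (9, 284), (12, 674), (21, 90), (24, 37), (27, 101), (30, 132), (36, 9), (39, 11), (48, 11), (51, 10), (54, 11), (57, 10), (60, 59), (63, 220)]
317 [ 430.71534219 -289.49888273   50.16284706] [ 490.24240444 -235.01837077   66.52895031]
```

The rim is at z≈64, so the foot at z≈30 is on the inner bottom. Now I'll swing the lever along its arc, with the peg loosely between the fingers.

```bash
python3 - <<'E'
from h import *
def q(a): return [0,np.cos(a/2),np.sin(a/2),0]
yaw=np.radians(1.5); pr=np.array([462,-266.6]); pv=pr+16*np.array([np.sin(yaw),-np.cos(yaw)])
def pose(th,z):
    f=np.radians(-100)+yaw+th; p=pv+75*np.array([np.cos(f),np.sin(f)]); return [p[0],p[1],z],q(f+np.pi)
print(pose(0,0)[0],pose(1.22,0)[0])
def st(t):
    s=bot.read_state(); d=s["ee_pos"][:2]-pv
    print(t,round(s["clock"],2),s["ee_pos"].round(1),s["ft_force"].round(1),"th",round(np.arctan2(d[1],d[0])-yaw+np.radians(100),3),s["grip_width"].round(1))
bot.move_gripper(24)
p,o=pose(0,230); bot.move_to(p,o); st("over")
hit=bot.servo_line(pose(0,177)[0],speed=60,until_force=10); st(("down",hit))
if not hit:
    for th in list(np.arange(.15,1.2,.15))+[1.25,1.30,1.35]:
        p,o=pose(th,177); hit=bot.servo_line(p,o,speed=50 if th<1.2 else 25,until_force=20); st((round(th,2),hit))
        if hit: break
c=cam("wrist"); cv2.imwrite("pics/w3.png",c["image"])
E
```

```text
[np.float64(451.3331253382052), np.float64(-356.7707069517527), 0] [np.float64(528.2680875683525), np.float64(-318.49542849959397), 0]Traceback (most recent call last):
  File "<stdin>", line 11, in <module>
  File "<stdin>", line 9, in st
AttributeError: 'float' object has no attribute 'round'
```

```bash
python3 - <<'E'
from h import *
def q(a): return [0,np.cos(a/2),np.sin(a/2),0]
yaw=np.radians(1.5); pr=np.array([462,-266.6]); pv=pr+16*np.array([np.sin(yaw),-np.cos(yaw)])
def pose(th,z):
    f=np.radians(-100)+yaw+th; p=pv+75*np.array([np.cos(f),np.sin(f)]); return [p[0],p[1],z],q(f+np.pi)
def st(t):
    s=bot.read_state(); d=s["ee_pos"][:2]-pv
    print(t,round(s["clock"],2),s["ee_pos"].round(1),s["ft_force"].round(1),"th",round(np.arctan2(d[1],d[0])-yaw+np.radians(100),3),round(s["grip_width"],1))
st("over")
hit=bot.servo_line(pose(0,177)[0],speed=60,until_force=10); st(("down",hit))
if not hit:
    for th in list(np.arange(.15,1.2,.15))+[1.25,1.30,1.35]:
        p,o=pose(th,177); hit=bot.servo_line(p,o,speed=50 if th<1.2 else 25,until_force=20); st((round(th,2),hit))
        if hit: break
c=cam("wrist"); cv2.imwrite("pics/w3.png",c["image"])
E
```

```text
over 9.22 [ 451.6 -357.   231.4] [-0.2  0.3  0.6] th 0.004 24.2
('down', False) 10.26 [ 451.5 -356.9  177.4] [ 0.9  0.4 -0.7] th 0.002 24.1
(np.float64(0.15), False) 10.63 [ 462.5 -357.6  177.2] [-0.2  0.2  0.1] th 0.15 24.0
(np.float64(0.3), False) 11.01 [ 473.5 -356.7  177. ] [-0.9  0.9 -0.1] th 0.297 23.6
(np.float64(0.45), False) 11.38 [ 484.5 -354.2  177. ] [ 0.6 -0.8 -0.2] th 0.447 24.4
(np.float64(0.6), False) 11.76 [ 494.9 -350.2  177. ] [ 1.   0.4 -0.3] th 0.596 23.6
(np.float64(0.75), False) 12.13 [ 504.6 -344.6  177. ] [ 0.6  0.6 -0.9] th 0.746 24.2
(np.float64(0.9), False) 12.51 [ 513.4 -337.6  177. ] [ 0.   0.2 -0. ] th 0.896 24.1
(np.float64(1.05), False) 12.88 [ 521.1 -329.3  177. ] [0.1 0.3 0.5] th 1.046 23.7
(np.float64(1.2), False) 13.48 [ 526.  -321.5  177. ] [-10.9 -10.6   0.9] th 1.17 24.0
(1.25, True) 13.71 [ 525.5 -321.1  176.7] [ -8.5 -10.4   3.1] th 1.171 24.0
```

View pics/w3.png

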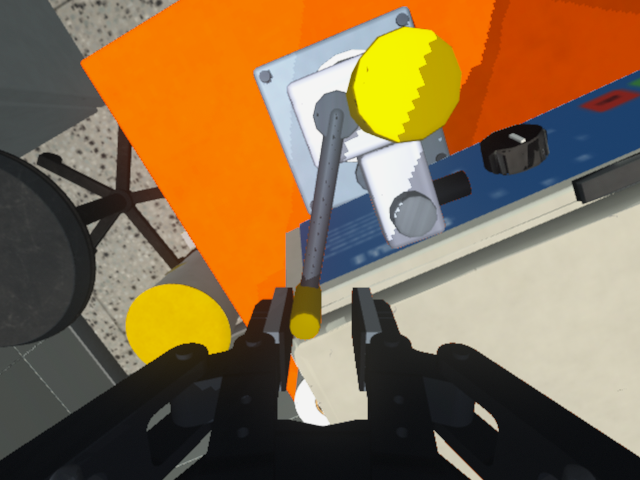

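The peg at (306,325) is against the trailing finger, and the arm was stopped by about 15 N. I'll measure the actual lever angle, using the pivot disc at (333,113) and the column top at (413,213) to get yaw.

```bash
cat >> h.py <<'E'
def ray(c,u,v,z):
    f=240/np.tan(np.radians(c["fovy"])/2); M=np.array(c["mount"]); s=c["st"]; Rt=rot(s["tool_rot"])
    d=Rt@M[:3,:3]@np.array([(u-c["cx"])/f,(v-c["cy"])/f,1]); o=Rt@M[:3,3]+np.array(s["ee_pos"])
    return (o+d*(z-o[2])/d[2])
E
python3 - <<'E'
from h import *
c=cam("wrist"); print(c["st"]["ft_force"].round(1),c["st"]["moment"].round(2),c["st"]["ee_pos"].round(1))
P=pts(c)
print("peg",ray(c,306,326,177),P[326,306]); print("pivot",ray(c,333,113,155),P[113,333]); print("col",ray(c,413,213,154),P[213,413]); print("knob",P[85,405])
blobs(c,"y")
E
```

```text
[ -9.  -10.9   2.6] [-1.72  1.48 -0.01] [ 525.6 -321.2  176.8]
peg [ 521.14463006 -326.02082548  177.        ] [ 521.0348943  -325.95057319  177.22463294]
pivot [ 458.9045639 -283.4258563  155.       ] [ 458.89880756 -283.41156654  154.43546549]
col [ 506.94481154 -272.04547211  154.        ] [ 506.85301154 -272.07522201  154.29060331]
knob [ 461.47308273 -267.29276131  207.37087649]
y [  346    26   115   117 10199] med [ 461.4 -267.3  206.9] min [ 449. -280.  142.] max [ 480. -254.  210.] topmid [ 461.9 -267.   207.5]
y [ 125  284  106   81 6071] med [ 704.2 -806.9 -511.1] min [  494. -1273.  -905.] max [ 916. -343.  215.] topmid [ 626.  -610.8 -143.6]
y [ 289  285   32   55 1422] med [ 517.8 -324.9  175.6] min [ 514. -348.  131.] max [ 545. -320.  180.] topmid [ 520.5 -326.3  177.7]
```

Relative to the probe, the column is at -6.5° and the pivot agrees, so the gauge yaw is about -6.5°. That means the lever started slightly past open. It now points to -35.3°, and the stop is at about -36.5°. It is against the stop, blocked with about 14 N where 1–5 N is enough to move it. I'll back off, retreat and verify.

```bash
python3 - <<'E'
from h import *
p=bot.read_state()["ee_pos"]; t=np.array([.57,.82,0])
b=p-5.5*t; bot.servo_line(b,speed=30); print(bot.read_state()["ft_force"].round(1))
b[2]=270; bot.servo_line(b,speed=80)
bot.move_to([400,-330,400],[0,np.cos(np.radians(26)),np.sin(np.radians(26)),0]); bot.dwell(.3)
c=cam("wrist"); cv2.imwrite("pics/w4.png",c["image"]); blobs(c,"y")
P=pts(c); p=P[80:145,295:345].reshape(-1,3); z=p[:,2]
w=p[(z>50)&(z<80)&(np.hypot(p[:,0]-462,p[:,1]+266.5)<45)]; print(len(w),w.min(0),w.max(0))
blobs(cam("scene"),"b"); s=bot.read_state(); print(s["clock"],s["ft_force"])
E
```

```text
[-0.5  0.2 -0.1]
y [319  85  32  34 845] med [ 461.8 -266.8  206.9] min [ 449. -279.  144.] max [ 474. -254.  209.] topmid [ 462.  -266.7  207.4]
y [417 110  19  15 223] med [ 518.8 -326.2  176.8] min [ 515. -348.   82.] max [ 539. -321.  179.] topmid [ 520.4 -327.   177.6]
y [ 480  172   93   89 6476] med [ 736.8 -823.6 -511.3] min [  611. -1217.  -908.] max [ 932. -710. -496.] topmid [ 741.7 -837.5 -500.1]
307 [ 430.73407815 -289.41839597   50.96312763] [ 490.36139116 -234.96558508   65.99522347]
b [187 212  16  20 253] med [518.4 154.9 265.2] min [512. 140. 246.] max [539. 165. 277.] topmid [526.5 152.4 274.6]
b [243 246   6  15  63] med [518.8  63.  165.2] min [515.  57. 147.] max [525.  67. 178.] topmid [521.3  62.1 176.1]
17.3667 [ 0.96760962  0.39625654 -0.35919327]
```

View pics/w4.png

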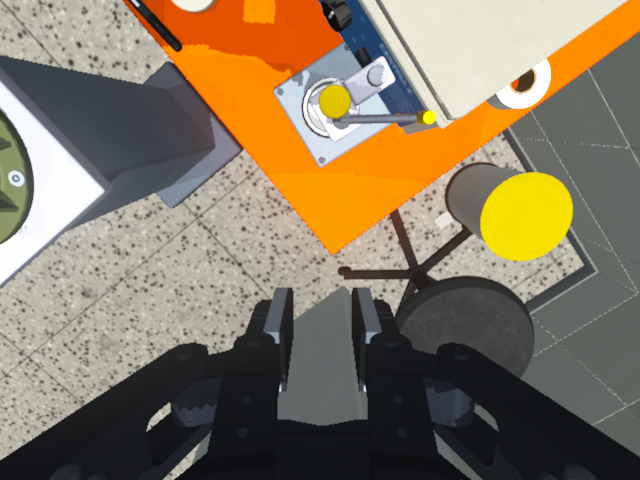

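The knob is still at 207 at (335,101). The lever at (428,118) points to -36.4°, which is the stop. The pot and the blue gauge have not moved, so I'm handing in.

```bash
python3 -c "
from rig import bot
print(bot.finish_job())"
```

```text
the job is handed in; nothing more can be done
None
```

The probe was pushed down 70 mm to rest on the pot's bottom and let go, then the clamp lever was swung to its stop; the pot and blue gauge showed no movement, and the job was handed in at about 17 s.

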